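# Dip the grain-extract vial and hold it slanted over the reading tile

### The job

Take the red-headed dip rod out of its grey stand and push it down into the open yellow-collared vial, in the blue rack, until its stopper is fully home on the rim. Then draw that vial straight up out of the rack with the rod in it, slant it to about 45 degrees, mouth end still uppermost, and hold it still over the middle of the white tile with the middle of the vial about 25 cm above the bench; finish there, still holding the vial. Leave the sealed white vial, the sieve, the brush and the tin where they are.

Things in the scene. Friction and masses are not known exactly. Their poses are not given: they have to be found in the camera images.
- vial_center (a point): Open vial, 40 g, round: 22 mm outside, 90 mm tall, 16 mm bore, inside floor 5 mm up; clear body, yellow collar on the top 35 mm. Point on its axis half-way up, 45 mm below the rim; z along the axis to the mouth. Stands loosely (1.5 mm play) 40 mm deep in either rack hole, rim 98 mm above the bench. Fully home, rod_head is 60 mm from this point along z, the flange on the rim.
- rod_head (a point): Dip rod, 20 g, round: white rod 7 mm wide, tapered black stopper up to 13.6 mm, red flange 20 mm wide and 3 mm thick, red grip head 14 mm wide and 24 mm tall on top. Point on the axis, mid-head: 12 mm below the top, 15 mm above the flange's underside, 80 mm above the rod's tip; z to the head. Starts upright, flange on the stand's top. In the vial only weight and fit hold it.
- rack: Blue rack block, fixed, 70 mm (x) by 140 mm (y) by 48 mm high; origin at the centre of its underside. Two 25 mm holes, 40 mm deep, on its y axis at y = +37.5 and -37.5 mm, one for each vial; the vials stand in a row along y, so fingers have most room closing along the rack's x.
- stand: Grey stand block, fixed, 70 x 70 mm, 75 mm high, with a central upright 20 mm hole 70 mm deep for the dip rod; origin at the centre of its underside.
- tile: White reading tile, fixed, 140 x 140 mm, 8 mm thick; origin at the centre of its underside.
- sealed_center (a point): Bystander: sealed vial of the same size with white collar and a white cap 25 mm wide and 10 mm tall on top (top 108 mm above the bench), in the rack's other hole. The point is on its axis, 45 mm above its underside. Must not be disturbed.
- sieve: Bystander: empty round steel sieve pan, 160 mm in diameter, 45 mm high; origin at the centre of its underside.
- brush: Bystander: bench brush lying down, about 200 mm long along its x axis; origin under its middle.
- tin: Bystander: upright aluminium sample tin, 60 mm in diameter, 60 mm tall; origin at the centre of its underside.
Things that resemble listed ones, but are neither listed nor needed, are in the scene too. Of the things that look like the rack, the largest one is meant.

How it is judged (in metres and radians):
On the way:
1. the dip rod is fully home in the yellow-collared vial while that vial still stands in the rack (z of rod_head in the frame of vial_center between 0.055 and 0.0635 m and angle between the z axis of rod_head and the z axis of vial_center, either way round below 0.12 rad and x of rod_head in the frame of vial_center between -0.008 and 0.008 m and y of rod_head in the frame of vial_center between -0.008 and 0.008 m and height (world z) of vial_center below 0.06 m and angle between vial_center's own z axis and vertical below 0.15 rad and horizontal distance between vial_center and rack below 0.045 m), for 0.2 s.
At the end, for the whole second after the job is handed in: The vial is held still in the fingers, clear of the rack, axis 30 to 60 degrees from vertical, mouth uppermost, its centre 20 to 31 cm above the bench and within 60 mm horizontally of the tile's centre, the dip rod still home in it (flange within 3.5 mm of the rim) (z of rod_head in the frame of vial_center between 0.055 and 0.0635 m and angle between the z axis of rod_head and the z axis of vial_center, either way round below 0.12 rad and x of rod_head in the frame of vial_center between -0.008 and 0.008 m and y of rod_head in the frame of vial_center between -0.008 and 0.008 m and angle between vial_center's own z axis and vertical between 0.524 and 1.047 rad and height (world z) of vial_center between 0.2 and 0.31 m and horizontal distance between vial_center and tile below 0.06 m and contact force between vial and the fingers above 1 N and linear speed of vial below 0.03 m/s and contact force between vial and rack below 0.1 N); the arm keeps its last pose, push and grip.
It fails at once if the sealed vial is displaced by more than 15 mm (distance of sealed_center from where it was at the start of the episode above 0.015 m).
It fails at once if the sieve, brush or tin is displaced by more than 25 mm (distance of any of sieve, brush, tin from where it was at the start of the episode above 0.025 m).
It also fails if it takes over 56 s, if anything falls off the work surface, if the arm or the gripper's body presses on something with over 40 N, if the wrist force passes 120 N, or if a joint passes its speed limit or range.

### The arm

A 7-joint arm with a two-finger parallel gripper is mounted at the origin on the work surface. World frame = base frame: x ahead of the robot, y to its left, z up, the work surface at z = 0. Lengths are in mm, angles in rad, forces in N, time in s.
With the tool pointing down it reaches from about 400 to 875 mm from the base axis. Payload 4.4 kg.
Tool frame: the origin (TCP) lies at the very end of the fingers, on their centre line; the grasp point (between the pads) lies 19 mm behind it; z points along the fingers, y is the direction in which the jaws open and shut (so a half turn about z gives the same grasp; the last joint's range is limited). The gripper opens to 85 mm and grips with 20 to 120 N. Pads are 22 mm wide; open, the fingers measure 114 mm over their backs; the gripper's body (76 mm by 85 mm) begins 54 mm behind the grasp point. The pads swing forward as they close: fully open they stand 13 mm farther back than shut.
Start: joints at [-1.211, 0.628, 0.038, 1.517, -0.027, 0.996, -0.02], TCP at [268.461, 591.985, 231.313] pointing down, gripper open.
Joint ranges: [-3.06, 3.06], [-0.37, 2.12], [-1.25, 1.32], [0.18, 2.47], [-1.1, 4.24], [0.23, 1.98], [-2.94, 2.94]. Speed limits (rad/s): [2.57, 2.57, 3.14, 3.14, 3.14, 3.14, 3.14].

### API

Orientations are given as [roll, pitch, yaw] about the fixed x, y, z axes, in that order (R = Rz(yaw) Ry(pitch) Rx(roll)).
In Python, from cell import ctrl, eyes gives the robot as it stands.
- The arm moves only by the tool move_arm, never from a script. Its argument "increments" is a list of rows, each a list of 6 numbers: the shift along the tool's x, y, z in cm, then the turn, a rotation vector about the tool's x, y, z in degrees. In form: [[x, y, z, wx, wy, wz], ...]. A call has 1 to 20 rows; each row is the pose to reach, as a shift and turn from the pose commanded when the call began, along the tool's axes at that moment; what a row does not reach only later rows make up. A row lasts 1/10 s, in which the tool goes at most 50 mm and 8.59 degrees, less where a joint would pass 70% of its speed; a pose out of reach is approached as far as the arm can. A call with a gripper value outside its range is refused whole. "grip" is the opening, from -1 (shut) to 1 (fully open), set as the call begins (left out, the last holds). The fingers move at their own pace and stop on an object; the grip force is fixed at half the most. Time passes only in rows, so rows that repeat a pose let the fingers close. It gives the time, the measured TCP pose, the force and the opening at its end, in the units of the state.
- ctrl.read_state(): the state, without advancing time (a new reading comes with each control period).
- eyes.get_image(name): name is "scene" or "top"; returns the picture (420x560x3 uint8, red, green, blue); there is no depth.
- eyes.calibration(name): a dict with "fx", "fy", "cx", "cy" (pixels), "pose" (4x4, takes a point from camera to world coordinates). Camera axes: x right, y up, looking along -z (the intrinsics and any distortion apply to the point x, -y, -z); pixel columns grow to the right and rows downward; lengths in mm; the calibration is good to about 2 mm. A picture is of the moment at which its call begins. calibration takes no time and is no camera call.
- ctrl.finish_job(): hands the job in, once; it reports no verdict.
The state is a dict: "clock": time; "qpos": joint angles; "qd": joint speeds; "tau": joint torques, N m; "eef_pos": TCP position; "tool_rot": TCP orientation; "force": force on the tool from outside, world axes, zero at the start; "torque": the same for the moment, N m; "width": finger opening in mm.
Only numpy, scipy, OpenCV 4.12 (cv2) and the standard library are available. Lean on these libraries where they do the work, as an engineer would, in place of code of your own. Each camera call takes 0.05 s, during which the arm holds its last target. There are 200 camera calls.

## Working session

There is one attempt and no reset: what is moved stays moved. The work goes in short steps, Python scripts to look and compute and a tool call to move; the robot and the scene stay as the last step left them, time stands still between calls to the robot, and variables do not carry over. Pictures are saved under pics/ and viewed, about 8 in all and at most 12, crops included, and the job is handed in when it is done.

Besides the shell and the picture viewer there is one more tool, called after ">>>" as name([rows], argument=value, ...), one row to a line, values as JSON. move_arm: Moves the arm, as the interface text tells. Its arguments: {"type":"object","properties":{"increments":{"type":"array","items":{"type":"array","items":{"type":"number"}}},"grip":{"type":"number"}},"required":["increments"]}

```bash
ls; mkdir -p pics; python3 - <<'E'
from cell import ctrl, eyes
import cv2, numpy as np
np.set_printoptions(precision=3,suppress=True)
for n in ("scene","top"):
    im=eyes.get_image(n); cv2.imwrite(f"pics/{n}0.png",im[:,:,::-1])
    c=eyes.calibration(n); print(n,{k:(v if k!='pose' else np.array(v).round(3).tolist()) for k,v in c.items()})
print(ctrl.read_state())
E
```

```text
pics
scene {'fx': 447.1038462141018, 'fy': 447.1038462141018, 'cx': 284.27196718425955, 'cy': 203.78761518211496, 'pose': [[0.29, -0.562, 0.775, 1331.208], [0.957, 0.185, -0.224, -200.371], [-0.018, 0.806, 0.591, 656.085], [0.0, 0.0, 0.0, 1.0]]}
top {'fx': 476.0723856942746, 'fy': 476.0723856942746, 'cx': 274.60146042896787, 'cy': 212.30608825413825, 'pose': [[0.048, 0.976, -0.213, 347.3], [-0.999, 0.047, -0.009, 25.582], [0.001, 0.213, 0.977, 1221.351], [0.0, 0.0, 0.0, 1.0]]}
{'clock': 0.1, 'qpos': array([-1.211,  0.629,  0.038,  1.518, -0.027,  0.996, -0.02 ]), 'qd': array([ 0.001, -0.002, -0.001, -0.002, -0.002, -0.001,  0.   ]), 'tau': array([  0.003, -56.455,   1.231, -19.398,   0.011,   0.006,  -0.   ]), 'eef_pos': array([268.187, 591.477, 230.484]), 'tool_rot': array([-3.14 , -0.   ,  2.716]), 'force': array([0.115, 0.934, 0.414]), 'torque': array([0.008, 0.032, 0.018]), 'width': 85.20337188592356}
```

View pics/scene0.png

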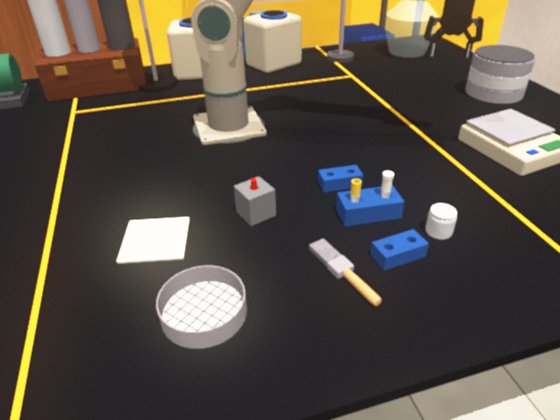

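View pics/top0.png

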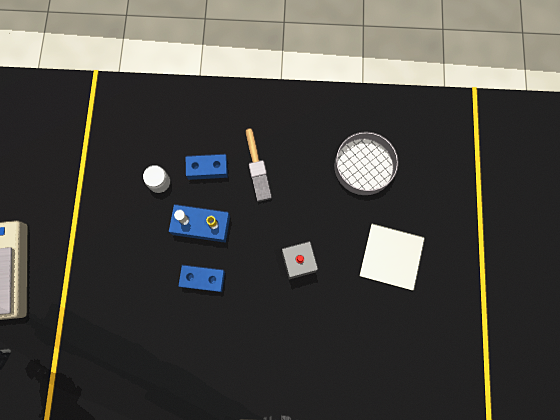

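The scene view shows three blue racks: small at (341,178), large with both vials at (370,205), and small at (400,248). The large one matches the description. Its yellow-collared vial is at about (356,188) and the white-capped one at (387,182). The red-headed rod in the grey stand is at (254,184), the only one. In the top view, the yellow vial is at (211,221), the rod at (300,259) and the tile at (392,257). Next I'll take close crops.

```bash
python3 - <<'E'
import cv2
a=cv2.imread("pics/scene0.png")[165:230,230:410]; b=cv2.imread("pics/top0.png")[195:283,160:325]
a=cv2.resize(a,None,fx=4.4,fy=4.4,interpolation=cv2.INTER_CUBIC); b=cv2.resize(b,None,fx=4.8,fy=4.8,interpolation=cv2.INTER_CUBIC)
cv2.imwrite("pics/cs.png",a); cv2.imwrite("pics/ct.png",b)
E
```

```text
(no output)
```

View pics/cs.png

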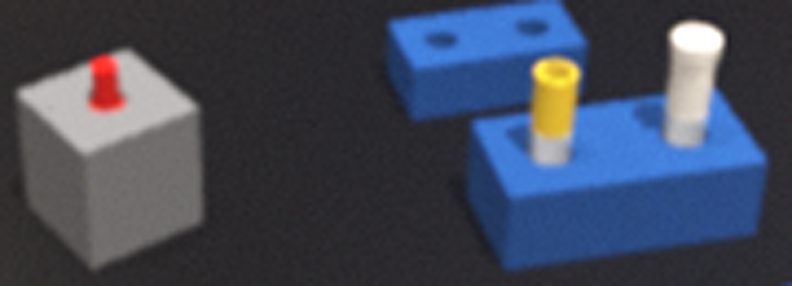

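View pics/ct.png

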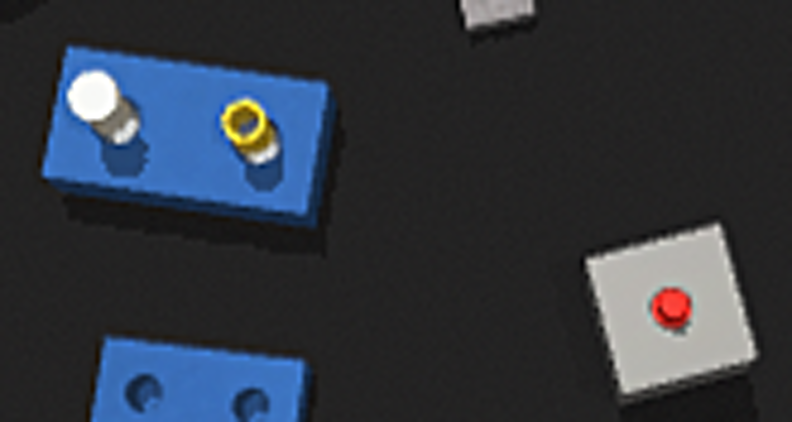

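The crops confirm it. In the scene crop the yellow rim is at (557,68), the rod top at (104,60) and the white cap at (697,38). In the top crop the rim is at (245,122), the head at (673,304) and the cap at (94,95). Next I'll triangulate these.

```bash
cat > h.py <<'E'
import numpy as np, cv2
from cell import ctrl, eyes
np.set_printoptions(precision=2,suppress=True)
def ray(n,p):
    c=eyes.calibration(n); P=np.array(c["pose"])
    d=np.array([(p[0]-c["cx"])/c["fx"],-(p[1]-c["cy"])/c["fy"],-1.])
    return P[:3,3],P[:3,:3]@(d/np.linalg.norm(d))
def tri(ps,pt):
    A=np.zeros((3,3));b=np.zeros(3)
    R=[ray("scene",ps),ray("top",pt)]
    for o,d in R:
        M=np.eye(3)-np.outer(d,d);A+=M;b+=M@o
    x=np.linalg.solve(A,b); e=[np.linalg.norm(np.cross(x-o,d)) for o,d in R]
    return x,e
def plane(n,p,z):
    o,d=ray(n,p); return o+d*(z-o[2])/d[2]
def proj(n,X):
    c=eyes.calibration(n);P=np.array(c["pose"]); q=P[:3,:3].T@(np.asarray(X)-P[:3,3])
    return np.array([c["cx"]+c["fx"]*q[0]/-q[2], c["cy"]-c["fy"]*q[1]/-q[2]])
S=lambda x,y:((x+.5)/4.4-.5+230,(y+.5)/4.4-.5+165)
T=lambda x,y:((x+.5)/4.8-.5+160,(y+.5)/4.8-.5+195)
E
python3 - <<'E'
from h import *
for n,a,b in [("rim",S(557,68),T(245,122)),("head",S(104,61),T(673,303)),("cap",S(697,38),T(94,95))]: print(n,*tri(a,b))
sc=[S(*p) for p in [(17,93),(128,48),(200,106),(88,155)]]; tc=[T(*p) for p in [(622,394),(757,355),(721,223),(585,258)]]
def show(n,sc,tc,z):
    a=np.array([plane("scene",p,z) for p in sc]); b=np.array([plane("top",p,z) for p in tc])
    print(n,"scene c",a.mean(0)[:2],"top c",b.mean(0)[:2]); print(a[:,:2].tolist() and a[:,:2].round(0).tolist(), b[:,:2].round(0).tolist())
    for q in (a,b): e=np.diff(np.vstack([q,q[:1]]),axis=0); print(np.degrees(np.arctan2(e[:,1],e[:,0])), np.linalg.norm(e,axis=1))
show("stand",sc,tc,75)
show("rack",[S(*p) for p in [(470,120),(720,92),(766,157),(508,197)]],[T(*p) for p in [(307,216),(43,178),(67,46),(330,83)]],48)
show("tile",[(131,219),(190,218),(187,260),(119,262)],[(414,290),(360,278),(372,225),(424,237)],8)
print(ctrl.read_state()["clock"])
E
```

```text
rim [566.17 190.1   99.78] [np.float64(1.2029677421136868), np.float64(1.2029677421138127)]
head [485.36 -28.22  99.33] [np.float64(0.19432254513467853), np.float64(0.19432254513473804)]
cap [574.47 264.61 108.04] [np.float64(0.7191584133363449), np.float64(0.7191584133363675)]
stand scene c [485.39 -27.13] top c [486.23 -28.77]
[[464.0, -72.0], [440.0, -5.0], [507.0, 17.0], [531.0, -49.0]] [[442.0, -6.0], [464.0, -73.0], [530.0, -52.0], [509.0, 16.0]]
[ 109.92   18.27  -69.67 -161.13] [71.18 70.2  70.44 70.68]
[ -71.25   17.02  107.28 -162.29] [70.44 68.88 71.26 70.69]
rack scene c [569.36 228.83] top c [569.92 226.68]
[[527.0, 162.0], [545.0, 303.0], [607.0, 296.0], [597.0, 154.0]] [[528.0, 161.0], [541.0, 299.0], [612.0, 293.0], [599.0, 153.0]]
[ 82.66  -5.8  -94.03 173.62] [141.42  62.54 142.15  70.73]
[ 84.51  -4.74 -95.41 174.33] [139.39  71.25 140.54  71.45]
tile scene c [ 518.05 -262.75] top c [ 509.4  -269.45]
[[426.0, -317.0], [466.0, -183.0], [609.0, -207.0], [571.0, -345.0]] [[429.0, -323.0], [452.0, -187.0], [591.0, -217.0], [566.0, -351.0]]
[  73.39   -9.68 -105.52  169.09] [139.85 144.88 142.73 147.26]
[  80.21  -12.15 -100.58  168.53] [138.23 141.37 136.5  139.44]
0.1
```

```bash
cat >> h.py <<'E'
from scipy.spatial.transform import Rotation as Ro
def inc(xyz,rpy_deg):
    s=ctrl.read_state(); R0=Ro.from_euler("xyz",s["tool_rot"]); R1=Ro.from_euler("xyz",rpy_deg,degrees=True)
    d=R0.inv().apply(np.array(xyz,float)-s["eef_pos"])/10
    w=(R0.inv()*R1).as_rotvec(degrees=True)
    print("inc",d,w)
E
python3 - <<'E'
from h import *
inc((512,-267,300),(180,0,84.5)); inc((485.4,-28.2,220),(180,0,84.5))
E
```

```text
inc [-57.66 -68.12  -6.84] [-0.09  0.06 71.1 ]
inc [-45.38 -47.46   1.13] [-0.09  0.06 71.1 ]
```

>>> move_arm([
  [-57.7,-68.1,-6.8,0,0,71],
  [-57.7,-68.1,-6.8,0,0,71],
  [-57.7,-68.1,-6.8,0,0,71],
  [-57.7,-68.1,-6.8,0,0,71],
  [-57.7,-68.1,-6.8,0,0,71],
  [-57.7,-68.1,-6.8,0,0,71],
  [-57.7,-68.1,-6.8,0,0,71],
  [-57.7,-68.1,-6.8,0,0,71],
  [-57.7,-68.1,-6.8,0,0,71],
  [-57.7,-68.1,-6.8,0,0,71],
  [-57.7,-68.1,-6.8,0,0,71],
  [-57.7,-68.1,-6.8,0,0,71],
  [-57.7,-68.1,-6.8,0,0,71],
  [-57.7,-68.1,-6.8,0,0,71],
  [-57.7,-68.1,-6.8,0,0,71],
  [-57.7,-68.1,-6.8,0,0,71],
  [-57.7,-68.1,-6.8,0,0,71],
  [-57.7,-68.1,-6.8,0,0,71],
  [-57.7,-68.1,-6.8,0,0,71],
  [-57.7,-68.1,-6.8,0,0,71],
], grip=1)

```text
clock: 2.1
eef_pos: [512.0, -267.3, 298.5]
tool_rot: [-3.14, -0.0, 1.474]
force: [0.5, -0.4, -0.3]
width: 85.3
```

```bash
python3 - <<'E'
from h import *
s=ctrl.read_state(); print(s["clock"],s["qpos"],s["eef_pos"],s["tool_rot"])
E
```

```text
2.1 [ 0.09  0.5   0.53  1.65 -0.28  1.07  0.61] [ 511.99 -267.29  298.55] [-3.14 -0.    1.47]
```

>>> move_arm([
  [0,0,0,0,45,0],
  [0,0,0,0,45,0],
  [0,0,0,0,45,0],
  [0,0,0,0,45,0],
  [0,0,0,0,45,0],
  [0,0,0,0,45,0],
  [0,0,0,0,45,0],
])

```text
clock: 2.8
eef_pos: [512.2, -265.9, 297.8]
tool_rot: [-3.137, -0.786, 1.473]
force: [0.6, 0.1, 0.9]
width: 85.5
```

```bash
python3 - <<'E'
from h import *
s=ctrl.read_state(); print(s["clock"],s["qpos"],s["eef_pos"],s["tool_rot"], Ro.from_euler("xyz",s["tool_rot"]).as_matrix()[:,2])
E
```

```text
2.8 [ 0.62  0.77  0.28  1.37 -0.71  1.67  0.96] [ 512.24 -265.86  297.8 ] [-3.14 -0.79  1.47] [ 0.06  0.7  -0.71]
```

The +45° tilt about tool y over the tile is reachable. Next I'll go to the stand.

```bash
python3 - <<'E'
from h import *
inc((485.4,-28.2,150),(180,0,84.5))
E
```

```text
inc [ 6.06 -4.87 27.02] [ -0.2  -45.05   0.02]
```

>>> move_arm([
  [6.1,-4.9,27.0,-0.2,-45,0],
  [6.1,-4.9,27.0,-0.2,-45,0],
  [6.1,-4.9,27.0,-0.2,-45,0],
  [6.1,-4.9,27.0,-0.2,-45,0],
  [6.1,-4.9,27.0,-0.2,-45,0],
  [6.1,-4.9,27.0,-0.2,-45,0],
  [6.1,-4.9,27.0,-0.2,-45,0],
  [6.1,-4.9,27.0,-0.2,-45,0],
  [6.1,-4.9,27.0,-0.2,-45,0],
  [6.1,-4.9,27.0,-0.2,-45,0],
  [6.1,-4.9,27.0,-0.2,-45,0],
])

```text
clock: 3.9
eef_pos: [486.3, -31.0, 152.3]
tool_rot: [3.137, -0.0, 1.471]
force: [-0.1, 0.2, -0.2]
width: 85.5
```

```bash
python3 - <<'E'
from h import *
s=ctrl.read_state(); print(s["clock"],s["qpos"],s["eef_pos"],s["tool_rot"])
inc((485.4,-28.2,81),(180,0,84.5))
E
```

```text
3.9 [-0.33  0.57  0.5   2.06 -0.46  0.62  0.38] [486.25 -31.04 152.29] [ 3.14 -0.    1.47]
inc [ 0.27 -0.15  7.13] [ 0.28 -0.01 -0.21]
```

>>> move_arm([
  [0,0,3,0,0,0],
  [0,0,5,0,0,0],
  [0,0,5,0,0,0],
  [0,0,5,0,0,0],
])

```text
clock: 4.3
eef_pos: [486.1, -30.4, 101.8]
tool_rot: [3.139, 0.0, 1.473]
force: [0.6, -0.2, 0.9]
width: 85.8
```

```bash
python3 - <<'E'
from h import *
s=ctrl.read_state(); print(s["clock"],s["eef_pos"],s["tool_rot"])
inc((485.4,-28.2,81),(180,0,84.5))
import cv2
a=eyes.get_image("scene"); b=eyes.get_image("top")
a=cv2.resize(a[100:250,190:330],None,fx=3,fy=3,interpolation=cv2.INTER_CUBIC);b=cv2.resize(b[200:350,240:360],None,fx=3,fy=3,interpolation=cv2.INTER_CUBIC)
cv2.imwrite("pics/g1.png",np.hstack([a,b])[:,:,::-1])
E
```

```text
4.3 [486.09 -30.4  101.82] [3.14 0.   1.47]
inc [ 0.21 -0.1   2.08] [ 0.17  0.01 -0.13]
```

View pics/g1.png

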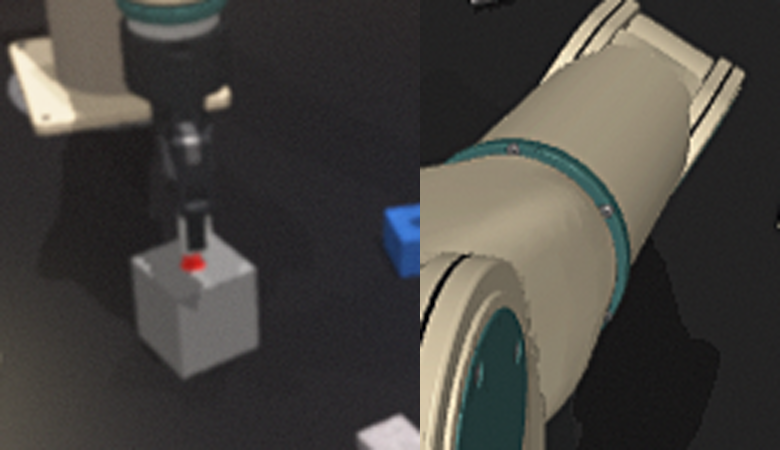

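The fingers straddle the red head: head at crop (193,262), near finger at (196,235). I'll correct by 2 mm, descend and close.

>>> move_arm([
  [0.2,-0.1,1.0,0.2,0,0],
  [0.2,-0.1,2.0,0.2,0,0],
  [0.2,-0.1,2.0,0.2,0,0],
  [0.2,-0.1,2.0,0.2,0,0],
])

```text
clock: 4.8
eef_pos: [485.0, -26.8, 81.1]
tool_rot: [-3.14, 0.0, 1.475]
force: [-0.0, 0.5, 0.1]
width: 85.6
```

>>> move_arm([
  [0,0,0,0,0,0],
  [0,0,0,0,0,0],
  [0,0,0,0,0,0],
  [0,0,0,0,0,0],
  [0,0,0,0,0,0],
  [0,0,0,0,0,0],
  [0,0,0,0,0,0],
  [0,0,0,0,0,0],
  [0,0,0,0,0,0],
  [0,0,0,0,0,0],
], grip=-1)

```text
clock: 5.8
eef_pos: [486.2, -27.0, 81.8]
tool_rot: [3.14, 0.0, 1.475]
force: [2.1, 0.3, 4.1]
width: 11.1
```

>>> move_arm([
  [0,0,-1.5,0,0,0],
  [0,0,-4,0,0,0],
  [0,0,-7,0,0,0],
  [0,0,-10,0,0,0],
  [0,0,-12,0,0,0],
  [0,0,-13.5,0,0,0],
  [0,0,-13.5,0,0,0],
  [0,0,-13.5,0,0,0],
])

```text
clock: 6.6
eef_pos: [484.2, -26.5, 215.7]
tool_rot: [-3.139, -0.0, 1.476]
force: [0.1, 0.3, -0.6]
width: 11.2
```

```bash
python3 - <<'E'
from h import *
s=ctrl.read_state(); print(s["clock"],s["eef_pos"],s["tool_rot"],s["width"],s["force"])
inc((566,190.1,215),(180,0,84.5))
a=eyes.get_image("scene")
print(proj("scene",s["eef_pos"]))
a=cv2.resize(a[60:210,190:330],None,fx=4,fy=4,interpolation=cv2.INTER_CUBIC)
cv2.imwrite("pics/g2.png",a[:,:,::-1])
E
```

```text
6.6 [484.17 -26.46 215.67] [-3.14 -0.    1.48] 11.175916125033405 [ 0.13  0.33 -0.64]
inc [22.34  6.09  0.06] [-0.15 -0.01  0.05]
[250.63 132.34]
```

View pics/g2.png

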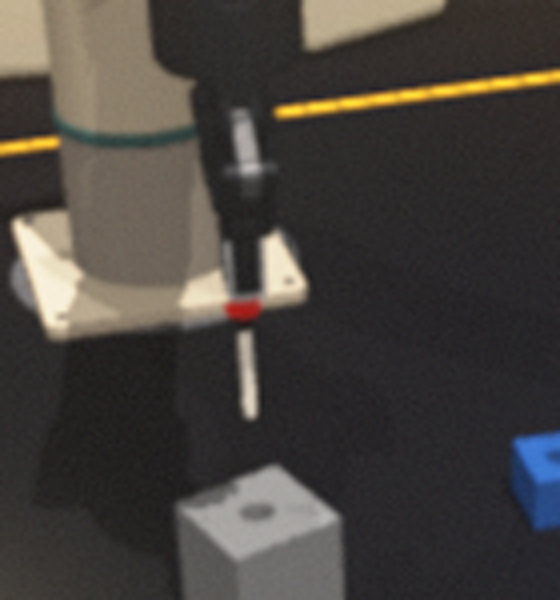

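```bash
python3 - <<'E'
from h import *
e=ctrl.read_state()["eef_pos"]; print(e)
C=lambda p:((p-[190,60])+.5)*4-.5
for dz in (0,-5,-20,-71): print(dz,C(proj("scene",e+[0,0,dz])))
E
```

```text
[484.04 -26.55 215.36]
0 [243.85 291.29]
-5 [244.43 299.69]
-20 [246.15 324.58]
-71 [251.76 405.91]
```

The rod is held vertically (flange at crop (244,308), tip at (250,415)), maybe 4 mm lower in the grip than planned. I'll go over the vial.

>>> move_arm([
  [4,1.1,0,0,0,0],
  [8,2.2,0,0,0,0],
  [12,3.3,0,0,0,0],
  [16,4.4,0,0,0,0],
  [20,5.5,0,0,0,0],
  [22.3,6.1,0,-0.1,0,0],
  [22.3,6.1,0,-0.1,0,0],
  [22.3,6.1,0,-0.1,0,0],
  [22.3,6.1,0,-0.1,0,0],
  [22.3,6.1,0,-0.1,0,0],
])

```text
clock: 7.65
eef_pos: [567.0, 187.6, 216.3]
tool_rot: [3.141, 0.001, 1.473]
force: [0.7, 0.1, -0.4]
width: 11.3
```

```bash
python3 - <<'E'
from h import *
s=ctrl.read_state(); print(s["clock"],s["eef_pos"],s["tool_rot"],s["width"],s["force"])
inc((566,190.1,180),(180,0,84.5))
a=eyes.get_image("scene");b=eyes.get_image("top")
e=s["eef_pos"]
C=lambda p:((p-[300,90])+.5)*4-.5
for dz in (-5,-75): print(dz,C(proj("scene",e+[0,0,dz])))
print(C(proj("scene",[566.2,190.1,98])))
a=cv2.resize(a[90:230,300:420],None,fx=4,fy=4,interpolation=cv2.INTER_CUBIC)
b=cv2.resize(b[160:300,160:240],None,fx=4,fy=4,interpolation=cv2.INTER_CUBIC)
cv2.imwrite("pics/g3.png",np.hstack([a,b])[:,:,::-1])
E
```

```text
7.65 [566.99 187.61 216.28] [3.14 0.   1.47] 11.250669780776084 [ 0.67  0.15 -0.37]
inc [ 0.24 -0.13  3.63] [ 0.03  0.04 -0.11]
-5 [236.72 186.44]
-75 [226.42 300.46]
[223.96 364.77]
```

View pics/g3.png

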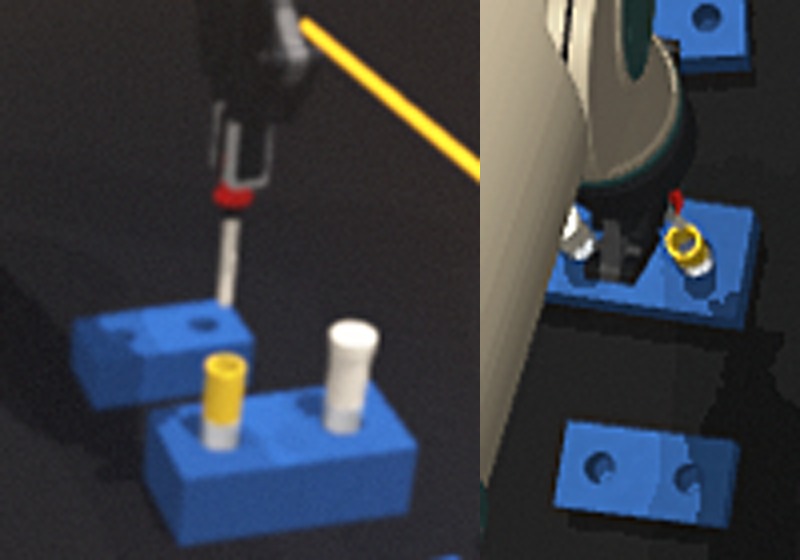

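The rod hangs straight over the vial: flange at (234,195), tip at (226,303), rim at (224,364). I'll correct about 2.5 mm sideways and insert.

>>> move_arm([
  [0.2,-0.1,0,0,0,0],
  [0.25,-0.1,1.5,0,0,0],
  [0.25,-0.1,3,0,0,0],
  [0.25,-0.1,3,0,0,0],
  [0.25,-0.1,3,0,0,0],
  [0.25,-0.1,3,0,0,0],
])

```text
clock: 8.35
eef_pos: [567.2, 191.9, 187.3]
tool_rot: [3.139, -0.001, 1.475]
force: [0.4, 0.3, -0.3]
width: 10.9
```

```bash
python3 - <<'E'
from h import *
s=ctrl.read_state(); print(s["clock"],s["eef_pos"],s["tool_rot"],s["force"])
inc((566,190.3,130),(180,0,84.5))
E
```

```text
8.35 [567.18 191.87 187.33] [ 3.14 -0.    1.48] [ 0.36  0.35 -0.27]
inc [-0.17 -0.12  5.73] [ 0.15 -0.03  0.02]
```

>>> move_arm([
  [-0.1,-0.1,0.5,0.1,0,0],
  [-0.1,-0.1,1.5,0.1,0,0],
  [-0.1,-0.1,2.5,0.1,0,0],
  [-0.1,-0.1,3.5,0.1,0,0],
  [-0.1,-0.1,4.5,0.1,0,0],
  [-0.1,-0.1,4.5,0.1,0,0],
  [-0.1,-0.1,4.5,0.1,0,0],
])

```text
clock: 9.05
eef_pos: [565.5, 190.8, 141.1]
tool_rot: [-3.141, 0.0, 1.475]
force: [0.3, 0.3, 0.1]
width: 11.1
```

```bash
python3 - <<'E'
from h import *
for i in range(4):
    s=ctrl.read_state(); print(s["clock"],s["eef_pos"],s["tool_rot"],s["force"]); a=eyes.get_image("scene")
C=lambda p:((p-[300,110])+.5)*5-.5
e=s["eef_pos"]
for dz in (-5,-11): print(dz,C(proj("scene",e+[0,0,dz])))
print(C(proj("scene",[566.2,190.1,98])))
a=cv2.resize(a[110:220,300:410],None,fx=5,fy=5,interpolation=cv2.INTER_CUBIC)
cv2.imwrite("pics/g4.png",a[:,:,::-1])
E
```

```text
9.05 [565.5  190.8  141.07] [-3.14  0.    1.48] [0.25 0.28 0.14]
9.1 [565.8  190.91 141.51] [-3.14  0.    1.48] [ 0.1  -0.54  0.32]
9.15 [565.98 190.96 141.8 ] [ 3.14 -0.    1.48] [0.62 0.5  0.17]
9.2 [565.97 191.   141.92] [ 3.14 -0.    1.48] [ 0.37 -0.34 -0.42]
-5 [288.5  281.76]
-11 [287.43 293.35]
[280.08 356.09]
```

View pics/g4.png

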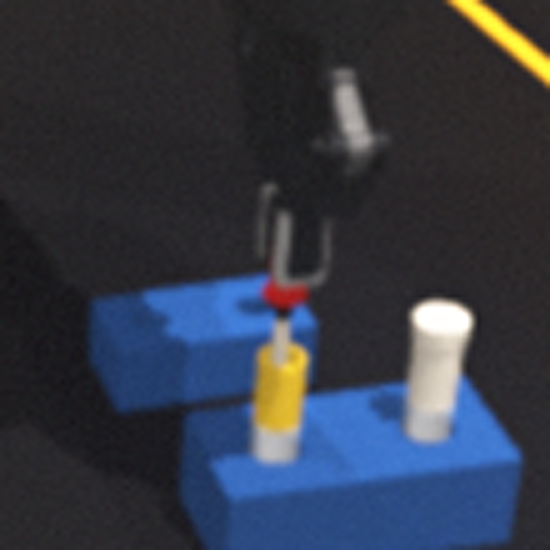

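The rod is in the bore: flange at (285,294), rim at (281,353), entry central. I'll lower it further and watch the force.

>>> move_arm([
  [0,0,0.7,0,0,0],
  [0,0,1.4,0,0,0],
  [0,0,2.1,0,0,0],
  [0,0,2.5,0,0,0],
  [0,0,2.5,0,0,0],
  [0,0,2.5,0,0,0],
])

```text
clock: 9.85
eef_pos: [565.6, 190.9, 116.3]
tool_rot: [-3.141, 0.0, 1.475]
force: [-0.8, 0.2, 0.1]
width: 11.2
```

>>> move_arm([
  [0,0,0.2,0,0,0],
  [0,0,0.4,0,0,0],
  [0,0,0.6,0,0,0],
  [0,0,0.6,0,0,0],
])

```text
clock: 10.25
eef_pos: [565.4, 191.0, 110.2]
tool_rot: [-3.141, 0.0, 1.475]
force: [0.4, -0.2, -0.2]
width: 11.2
```

>>> move_arm([
  [0,0,0.1,0,0,0],
  [0,0,0.3,0,0,0],
  [0,0,0.3,0,0,0],
  [0,0,0.3,0,0,0],
])

```text
clock: 10.65
eef_pos: [567.1, 191.2, 109.8]
tool_rot: [3.139, -0.002, 1.475]
force: [-1.7, -0.2, 14.5]
width: 11.0
```

>>> move_arm([
  [0,0,0.1,0,0,0],
  [0,0,0.2,0,0,0],
  [0,0,0.2,0,0,0],
  [0,0,0.2,0,0,0],
])

```text
clock: 11.05
eef_pos: [568.4, 191.4, 109.7]
tool_rot: [3.136, -0.004, 1.475]
force: [-3.1, -0.3, 25.2]
width: 11.0
```

It hit a firm stop at TCP z of about 110, as expected with the flange on the rim. I'll relieve the push, open and look.

>>> move_arm([
  [0,0,-0.3,0,0,0],
  [0,0,-0.4,0,0,0],
])

```text
clock: 11.25
eef_pos: [565.9, 191.1, 110.2]
tool_rot: [3.141, -0.001, 1.475]
force: [-1.0, -0.2, -0.5]
width: 11.1
```

>>> move_arm([
  [0,0,0,0,0,0],
  [0,0,0,0,0,0],
  [0,0,0,0,0,0],
  [0,0,0,0,0,0],
  [0,0,0,0,0,0],
  [0,0,0,0,0,0],
  [0,0,0,0,0,0],
  [0,0,0,0,0,0],
], grip=1)

```text
clock: 12.05
eef_pos: [565.6, 191.0, 109.5]
tool_rot: [-3.141, -0.0, 1.475]
force: [0.5, -0.8, 0.5]
width: 85.5
```

```bash
python3 - <<'E'
from h import *
s=ctrl.read_state(); print(s["clock"],s["eef_pos"],s["tool_rot"],s["force"],s["width"]); a=eyes.get_image("scene")
inc((566,190.1,59),(180,0,84.5))
C=lambda p:((p-[310,130])+.5)*6-.5
for z in (98,101,125): print(z,C(proj("scene",[566.2,190.1,z])))
a=cv2.resize(a[130:220,310:410],None,fx=6,fy=6,interpolation=cv2.INTER_CUBIC)
cv2.imwrite("pics/g5.png",a[:,:,::-1])
E
```

```text
12.05 [565.57 191.   109.48] [-3.14 -0.    1.48] [ 0.54 -0.84  0.55] 85.53933060485828
inc [-0.09  0.05  5.05] [-0.02 -0.    0.03]
98 [276.19 307.41]
101 [276.8  300.73]
125 [281.78 246.45]
```

View pics/g5.png

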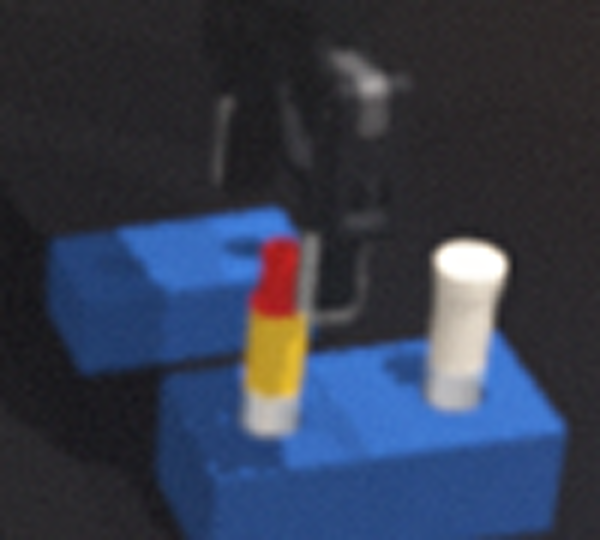

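The flange (crop (275,300)) sits directly on the yellow collar with no gap, so the rod is home. I'll go down around the vial and grip the collar.

>>> move_arm([
  [-0.1,0,0.5,0,0,0],
  [-0.1,0,1.5,0,0,0],
  [-0.1,0,2.5,0,0,0],
  [-0.1,0,3.5,0,0,0],
  [-0.1,0,4.3,0,0,0],
  [-0.1,0,4.7,0,0,0],
  [-0.1,0,4.7,0,0,0],
  [-0.1,0,4.7,0,0,0],
])

```text
clock: 12.9
eef_pos: [565.6, 189.9, 62.6]
tool_rot: [-3.141, -0.0, 1.475]
force: [-0.5, -0.6, -0.7]
width: 85.4
```

>>> move_arm([
  [0,0,0,0,0,0],
  [0,0,0,0,0,0],
  [0,0,0,0,0,0],
  [0,0,0,0,0,0],
  [0,0,0,0,0,0],
  [0,0,0,0,0,0],
  [0,0,0,0,0,0],
  [0,0,0,0,0,0],
  [0,0,0,0,0,0],
], grip=-1)

```text
clock: 13.8
eef_pos: [565.6, 190.0, 62.8]
tool_rot: [-3.142, -0.0, 1.475]
force: [-0.0, -0.3, 4.0]
width: 21.0
```

The width is 21 mm, so the vial is gripped. I'll lift straight up.

>>> move_arm([
  [0,0,-0.5,0,0,0],
  [0,0,-1.5,0,0,0],
  [0,0,-3,0,0,0],
  [0,0,-4.5,0,0,0],
  [0,0,-6,0,0,0],
  [0,0,-8,0,0,0],
  [0,0,-10,0,0,0],
  [0,0,-12,0,0,0],
  [0,0,-14,0,0,0],
  [0,0,-16,0,0,0],
  [0,0,-18,0,0,0],
  [0,0,-19,0,0,0],
  [0,0,-19,0,0,0],
  [0,0,-19,0,0,0],
])

```text
clock: 15.2
eef_pos: [564.9, 190.1, 252.2]
tool_rot: [-3.14, -0.0, 1.475]
force: [-0.3, 0.2, -1.4]
width: 21.2
```

```bash
python3 - <<'E'
from h import *
s=ctrl.read_state(); print(s["clock"],s["eef_pos"],s["tool_rot"],s["force"],s["width"],s["qpos"])
inc((511,-267,255),(180,0,84.5))
a=eyes.get_image("scene")
a=cv2.resize(a[70:230,290:420],None,fx=3.5,fy=3.5,interpolation=cv2.INTER_CUBIC)
cv2.imwrite("pics/g6.png",a[:,:,::-1])
E
```

```text
15.2 [564.92 190.07 252.22] [-3.14 -0.    1.48] [-0.26  0.23 -1.36] 21.187431225484527 [-0.74  0.59  0.61  1.66 -0.39  1.01 -0.1 ]
inc [-46.01  -1.01  -0.28] [-0.07 -0.    0.04]
```

View pics/g6.png

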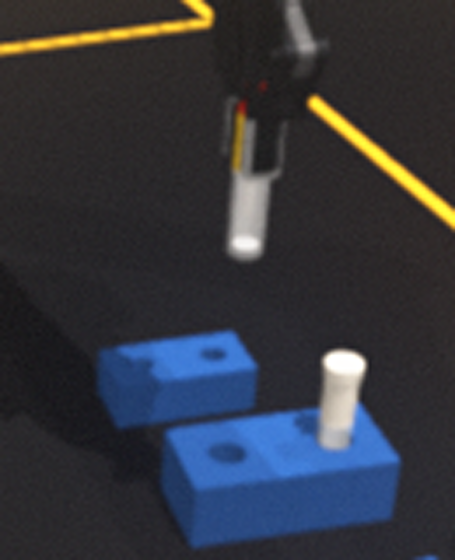

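The vial came up with the rod seated (red head at (242,107) above the yellow collar), and the sealed vial is undisturbed. I'll carry it to the tile smoothly.

>>> move_arm([
  [-0.7,0,0,0,0,0],
  [-2,0,0,0,0,0],
  [-4,-0.1,0,0,0,0],
  [-6.5,-0.1,0,0,0,0],
  [-9.5,-0.2,0,0,0,0],
  [-12.5,-0.2,-0.1,0,0,0],
  [-15.5,-0.3,-0.1,0,0,0],
  [-18.5,-0.4,-0.1,0,0,0],
  [-21.5,-0.5,-0.2,0,0,0],
  [-24.5,-0.5,-0.2,0,0,0],
  [-27.5,-0.6,-0.3,0,0,0],
  [-30.5,-0.7,-0.3,0,0,0],
  [-33.5,-0.7,-0.4,0,0,0],
  [-36.5,-0.8,-0.4,0,0,0],
  [-39.5,-0.9,-0.4,0,0,0],
  [-42,-0.9,-0.5,0,0,0],
  [-44,-1,-0.5,0,0,0],
  [-45.5,-1,-0.5,0,0,0],
  [-46.4,-1,-0.5,0,0,0],
  [-46.7,-1,-0.5,0,0,0],
])

```text
clock: 17.25
eef_pos: [510.5, -275.0, 257.3]
tool_rot: [-3.141, 0.0, 1.474]
force: [-0.1, 1.2, -0.9]
width: 21.0
```

>>> move_arm([
  [0,0,0,0,1,0],
  [0,0,0,0,3,0],
  [0,0,0,0,6,0],
  [0,0,0,0,9,0],
  [0,0,0,0,12,0],
  [0,0,0,0,15,0],
  [0,0,0,0,18,0],
  [0,0,0,0,21,0],
  [0,0,0,0,24,0],
  [0,0,0,0,27,0],
  [0,0,0,0,30,0],
  [0,0,0,0,33,0],
  [0,0,0,0,36,0],
  [0,0,0,0,39,0],
  [0,0,0,0,42,0],
  [0,0,0,0,44,0],
  [0,0,0,0,45,0],
  [0,0,0,0,45,0],
  [0,0,0,0,45,0],
  [0,0,0,0,45,0],
])

```text
clock: 19.25
eef_pos: [511.4, -273.5, 258.0]
tool_rot: [3.141, -0.785, 1.477]
force: [0.5, 0.3, -0.2]
width: 20.1
```

```bash
python3 - <<'E'
from h import *
s=ctrl.read_state(); z=Ro.from_euler("xyz",s["tool_rot"]).as_matrix()[:,2]
c=s["eef_pos"]+9.7*z
print(s["clock"],s["eef_pos"],s["tool_rot"],s["force"],s["width"],s["qd"]); print("centre",c,"tilt",np.degrees(np.arccos(-z[2])))
C=lambda p,o:((p-np.array(o))+.5)*3.5-.5
a=eyes.get_image("scene"); b=eyes.get_image("top")
for t in (-72,-45,45): print(t,C(proj("scene",c+z*t),(80,110)),C(proj("top",c+z*t),(330,190)))
A=[cv2.resize(i,None,fx=3.5,fy=3.5,interpolation=cv2.INTER_CUBIC) for i in (a[110:280,80:210],b[190:360,330:425])]
cv2.imwrite("pics/g7.png",np.hstack(A)[:,:,::-1])
E
```

```text
19.25 [ 511.39 -273.46  258.01] [ 3.14 -0.78  1.48] [ 0.5   0.26 -0.19] 20.140316958547714 [-0. -0.  0. -0. -0.  0.  0.]
centre [ 512.04 -266.64  251.15] tilt 44.97054806539228
-72 [59.02 33.14] [434.   180.35]
-45 [105.8   62.32] [388.08 180.79]
45 [250.9  152.83] [247.59 182.12]
```

View pics/g7.png

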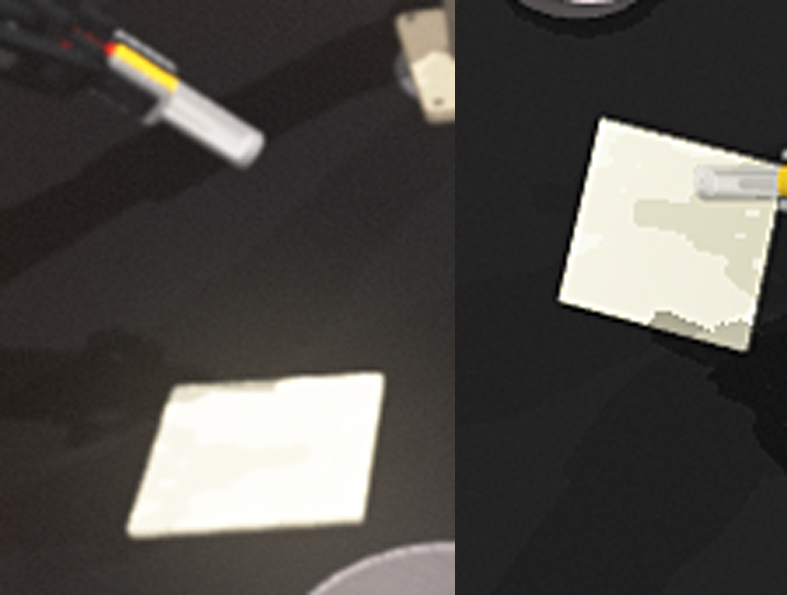

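The scene view shows the vial slanted at 45° with its base at (250,150), against a predicted (251,153). The red flange meets the yellow collar at (111,48). One last enlarged check of the seating.

```bash
python3 - <<'E'
from h import *
a=eyes.get_image("scene")
cv2.imwrite("pics/g8.png",cv2.resize(a[105:165,85:165],None,fx=9,fy=9,interpolation=cv2.INTER_CUBIC)[:,:,::-1])
s=ctrl.read_state(); print(s["clock"],s["eef_pos"],s["width"])
z=Ro.from_euler("xyz",s["tool_rot"]).as_matrix()[:,2]; c=s["eef_pos"]+9.7*z
for t in (-72,-48,-45,-10,45): print(t,(proj("scene",c+z*t)-[85,105]+.5)*9-.5)
E
```

```text
19.4 [ 511.24 -273.61  257.89] 20.929712385338398
-72 [106.97 131.41]
-48 [214.09 198.2 ]
-45 [227.26 206.41]
-10 [377.25 299.93]
45 [600.37 439.04]
```

View pics/g8.png

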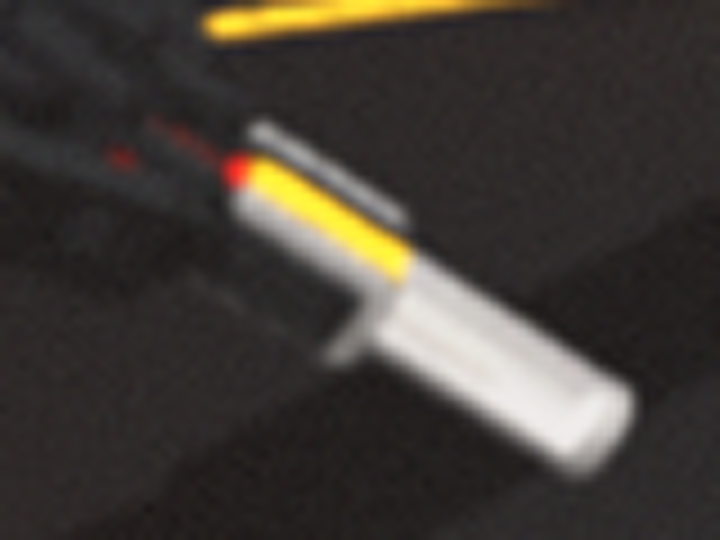

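The red flange at (237,172) abuts the yellow collar directly. It's about one flange thick with no gap, so the rod is still home. I'll hand in the job.

```bash
python3 -c "
from cell import ctrl
print(ctrl.finish_job())"
```

```text
the job is handed in; nothing more can be done
None
```

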